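Turn a gearbox inspection cover onto its locating pin and press it home

ROBOT

A 6-joint arm with a two-finger parallel gripper is mounted at the origin on the work surface. World frame = base frame: x ahead of the robot, y to its left, z up, the work surface at z = 0. Lengths are in m, angles in rad, forces in N, time in s.
With the tool pointing down it reaches from about 0.3 to 0.875 m from the base axis. Payload 6.4 kg.
Tool frame: the origin (TCP) lies between the finger pads; the fingertips stand 11 mm ahead of it and the grasp point (between the pads) lies 8 mm behind it (ctrl.tcp_to_tips is the distance from the TCP to the fingertips, in m); x points along the fingers, z is the direction in which the jaws open and shut, and the axes are right-handed (so a half turn about x gives the same grasp; the last joint's range is limited). The gripper opens to 85 mm and grips with 20 to 120 N. Pads are 22 mm wide; open, the fingers measure 114 mm over their backs; the gripper's body (76 mm by 85 mm) begins 54 mm behind the grasp point. The pads swing forward as they close: fully open they stand 13 mm farther back than shut.
Start: joints at [0.937, 0.181, 1.607, -0, 1.354, -0.206], TCP at [0.239, 0.523, 0.242] pointing down, gripper open.
Joint ranges: [-2.99, 2.99], [-0.89, 2.07], [0.3, 2.58], [-1.14, 4.28], [0, 2.63], [-3.12, 3.12]. Speed limits (rad/s): [2.57, 2.57, 3.01, 3.14, 3.14, 3.14].

INTERFACE

Orientations are given as a unit quaternion [w, x, y, z].
In Python, from bench import ctrl, eyes, hand_in gives the robot as it stands. The module is installed in compiled form; this text tells all that it offers.
- The arm moves only by the tool step_arm, never from a script. Its arguments are lists of equal length, an entry for each row: "xyz": the shift along the world's x, y, z in mm, a list of three; "spin": the turn about the world's z in rad; "fingers": the opening in per cent of the stroke, from 0 (shut) to 100 (fully open). A call has 1 to 10 rows; each row is the pose to reach, as a shift and turn from the pose commanded when the call began; what a row does not reach only later rows make up. A row lasts 1/10 s, in which the tool goes at most 50 mm and 8.59 degrees, less where a joint would pass 70% of its speed; a pose out of reach is approached as far as the arm can. A call with a gripper value outside its range is refused whole. The fingers move at their own pace and stop on an object; the grip force is fixed at half the most. Time passes only in rows, so rows that repeat a pose let the fingers close. It gives the time, the measured TCP pose, the force and the opening at its end, in the units of the state.
- ctrl.get_obs(): the state, without advancing time (a new reading comes with each control period).
- eyes.camera(name): name is "scene" or "top" or "wrist"; returns the picture (384x512x3 uint8, red, green, blue); there is no depth.
- eyes.camera_model(name): a dict with "vertical_fov" (degrees; the focal length in pixels is half the picture's height over the tangent of half this angle, whatever the lens; pixels are square), "cx", "cy" (the principal point, pixels), "pose" (4x4, takes a point from camera to world coordinates); the wrist camera has in their place "tool_from_camera" (4x4, takes a point from camera to tool coordinates, whose origin is the TCP and whose axes are the tool frame's). Camera axes: x right, y up, looking along -z (the intrinsics and any distortion apply to the point x, -y, -z); pixel columns grow to the right and rows downward; lengths in m; the calibration is good to about 2 mm. A picture is of the moment at which its call begins: read the wrist's pose just before it. camera_model takes no time and is no camera call.
- hand_in(): hands the job in, once; it reports no verdict.
The state is a dict: "time_s": time; "q": joint angles; "dq": joint speeds; "joint_efforts": joint torques, N m; "eef_pos": TCP position; "eef_rot": TCP orientation; "wrist_force": force on the tool from outside, world axes, zero at the start; "torque": the same for the moment, N m; "opening": opening from 0.0 (shut) to 1.0 (fully open).
Only numpy, scipy, OpenCV 4.12 (cv2) and the standard library are available. Lean on these libraries where they do the work, as an engineer would, in place of code of your own. Each camera call takes 0.05 s, during which the arm holds its last target.

TASK

The round cover on top of the gearbox stands proud because it is sitting on top of the locating pin. With a fingertip and without lifting the cover, push it round until the notch in its rim is over the pin, then press it straight down until it sits fully home on the housing. Do not force it, and leave the other things on the bench as they are.

Things in the scene. Friction and masses are not known exactly. Their poses are not given: they have to be found in the camera images.
- gearbox: Grey gearbox and dark finned motor, bolted to a 200 x 530 x 12 mm aluminium base plate; fixed. Origin: on the bench under the axis of the round cover. z up = the cover's axis; -y runs along the motor (reaches 300 mm, up to 144 mm high); +x points from that axis to the locating pin. The round joint face on which the cover must sit, 136 mm across, is 117 mm above the bench.
- pin_top (a point): Tip of the fixed locating pin: upright steel pin, 12 mm diameter, hemispherical nose, in an ear of the joint face 60 mm from the cover's axis; it stands 10 mm above that face (tip 127 mm above the bench). The half of it outside the cover's rim shows from above.
- cover_turn (a joint): Turn of the cover, rad, anticlockwise from above positive. 0 (or 6.283) = notch over the pin. Turns endlessly both ways; starts anywhere from 0.6 to 5.68. Stays where it is left, no spring: an O-ring drags on it with about 0.12 N m (3 to 4 N of push at the plug). Once seated the pin keeps it from turning.
- cover_depth (a joint): How far the cover has gone down, m: 0 at the start (resting on the pin, 10 mm above the joint face), 0.010 = home, negative = lifted. The O-ring holds it at any height. With the notch over the pin it goes down under 2 to 5 N, then stops hard on the face. The pin's nose and 2 mm of play each side take up an error of about 0.06 rad; further off the cover stays up on the pin.
- cover_centre (a point): Centre of the cover's flat top face (137 mm above the bench at the start, 127 mm when home). The cover is an aluminium disc, 120 mm diameter, 10 mm thick, flat on top but for a 1.5 mm high centre pad 38 mm across and the breather plug. It may be pressed anywhere on top.
- cover_notch (a point): The notch: a U-shaped cut-out 16 mm wide and 10 mm deep in the cover's rim. This point is the middle of its mouth, on the rim, 60 mm from the cover's axis, level with the top face.
- plug_top (a point): Top of the brass breather plug, fixed upright on the cover 38 mm from the cover's axis, exactly opposite the notch. It is 23 mm across (25 mm over the corners of its hexagon) and stands 25 mm above the cover's top face. A finger pushing sideways on it turns the cover.
- spur_gear: Bystander: steel spur gear lying flat, 77 mm across, 30 mm high. Origin at the centre of its underside.
- bearing: Bystander: ball bearing lying on the gearbox's base plate beside the output shaft, 52 mm across, 15 mm high. Origin at the centre of its underside.
- retaining_ring: Bystander: open dark steel ring lying flat on the bench, 110 mm across, 4 mm thick. Origin at its centre, underside.
- oil_bottle: Bystander: white bottle, 52 mm across, 135 mm tall, standing upright between the gearbox and the robot. Origin at the centre of its foot.
- mallet: Bystander: soft-faced mallet, 260 mm long, lying on the far side of the motor.
- screwdriver: Bystander: screwdriver, 200 mm long, lying along the near edge of the base plate.
- screw_tray: Bystander: grey two-part tray with screws, 115 x 85 x 28 mm, on the far side of the gearbox. Origin at the centre of its underside.

How it is judged:
By the outcome, as a careful person would: the job done as asked, in the order asked, and still so for the second after the job is handed in, with the robot touching nothing.
It also fails if it takes over 45 s, if anything falls off the work surface, if the arm or the gripper's body presses on something with over 40 N, if the wrist force passes 120 N, or if a joint passes its speed limit or range.

## Working session

There is one attempt and no reset: what is moved stays moved. The work goes in short steps, Python scripts to look and compute and a tool call to move; the robot and the scene stay as the last step left them, time stands still between calls to the robot, and variables do not carry over. Pictures are saved under pics/ and viewed, and the job is handed in when it is done.

Besides the shell and the picture viewer there is one more tool, called after ">>>" as a command line: name --pt "numbers of a row" for each row, then --argument value for the rest. step_arm: Moves the arm, as the interface text tells. Its arguments: {"type":"object","properties":{"xyz":{"type":"array"},"spin":{"type":"array"},"fingers":{"type":"array"}},"required":["xyz","spin","fingers"]}

```bash
mkdir -p pics; python3 - <<'E'
from bench import ctrl, eyes
import cv2, numpy as np
print(ctrl.get_obs()); print(ctrl.tcp_to_tips)
for n in ("scene","top"):
    m=eyes.camera_model(n); print(n,m)
    im=eyes.camera(n); cv2.imwrite(f"pics/{n}0.png",im[:,:,::-1])
E
```

```text
{'time_s': 0.0, 'q': array([ 9.36699317e-01,  1.81542009e-01,  1.60799694e+00,  2.12642629e-05,
        1.35382136e+00, -2.06327707e-01]), 'dq': array([-1.43026728e-03,  2.78308379e-04,  7.05835150e-05, -8.64827904e-04,
        4.53452496e-04,  1.18779715e-04]), 'joint_efforts': array([ 7.45297848e-05, -4.44886529e+01, -3.51330113e+01, -3.96994874e-04,
        9.32117400e-03,  2.38616065e-05]), 'eef_pos': array([0.23820398, 0.52275302, 0.24138895]), 'eef_rot': array([ 0.59414996, -0.38269287,  0.5953227 ,  0.38226021]), 'wrist_force': array([-0.11176444,  0.3067485 , -0.35153331]), 'torque': array([-0.04800015, -0.03544548,  0.02960242]), 'opening': 0.9937056707669881}
0.011
scene {'vertical_fov': 50.91639696775631, 'cx': 260.30868977513586, 'cy': 200.14623314495162, 'pose': array([[ 0.4730015 , -0.6115597 ,  0.63424311,  1.16962835],
       [ 0.88105935,  0.32668022, -0.34207377, -0.25231372],
       [ 0.00200385,  0.72060722,  0.69334062,  0.74913838],
       [ 0.        ,  0.        ,  0.        ,  1.        ]])}
top {'vertical_fov': 54.275193568529126, 'cx': 263.2035309782413, 'cy': 199.7974522274731, 'pose': array([[-2.56864267e-02,  9.85943928e-01, -1.65090211e-01,
         4.13745147e-01],
       [-9.99669623e-01, -2.51811379e-02,  5.15324618e-03,
         4.40566830e-02],
       [ 9.23652406e-04,  1.65168038e-01,  9.86265008e-01,
         1.05449171e+00],
       [ 0.00000000e+00,  0.00000000e+00,  0.00000000e+00,
         1.00000000e+00]])}
```

View pics/scene0.png

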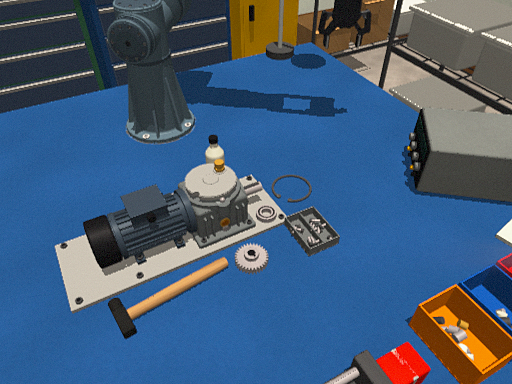

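View pics/top0.png

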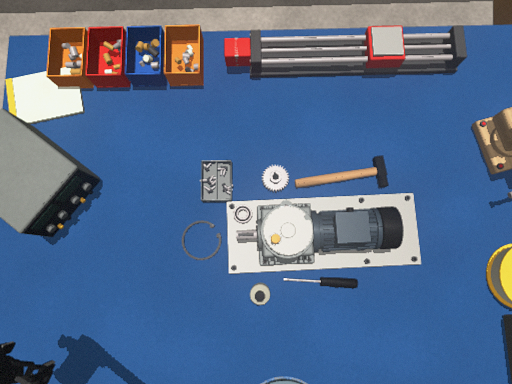

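The scene view shows the cover at about (212,180), with the plug on the robot side. In the top view the cover is at about (288,232) and the brass plug at (275,239). I'll zoom in on both.

```bash
python3 - <<'E'
import cv2, numpy as np
a=cv2.imread("pics/top0.png")[190:280,225:325]; cv2.imwrite("pics/topz.png",cv2.resize(a,None,fx=6,fy=6,interpolation=cv2.INTER_CUBIC))
a=cv2.imread("pics/scene0.png")[130:250,165:285]; cv2.imwrite("pics/scenez.png",cv2.resize(a,None,fx=5,fy=5,interpolation=cv2.INTER_CUBIC))
E
```

```text
(no output)
```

View pics/topz.png

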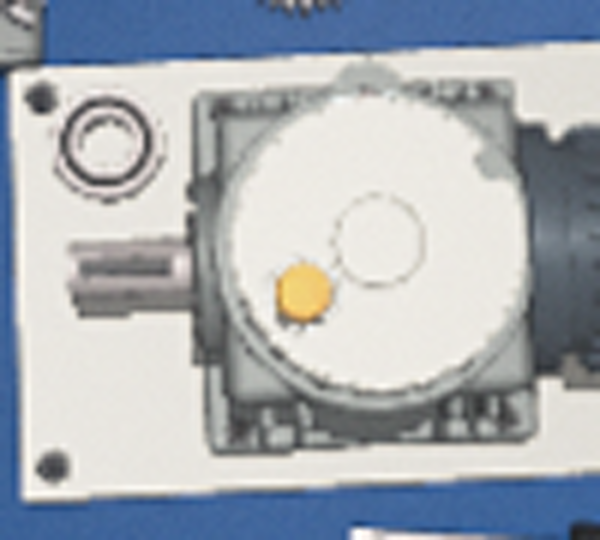

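View pics/scenez.png

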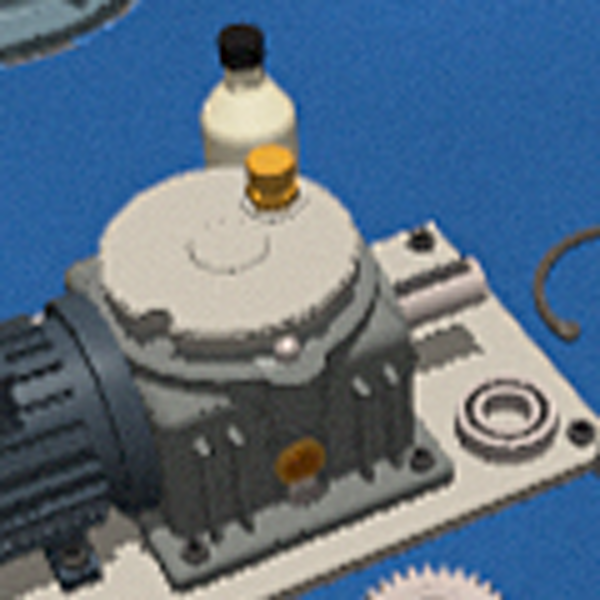

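The top zoom shows the cover centre at about (379,240), the plug at (304,291), the notch at (492,162) and the pin ear at (368,78), all in zoomed pixels. The scene zoom confirms the pin at (288,345) and the notch at (150,318). Next I'll measure these.

```bash
cat > h.py <<'E'
import numpy as np, cv2
def ray(m,uv):
    f=192/np.tan(np.radians(m["vertical_fov"])/2)
    d=np.array([(uv[0]-m["cx"])/f,-(uv[1]-m["cy"])/f,-1.0]); P=np.array(m["pose"])
    return P[:3,3],P[:3,:3]@d
def plane(m,uv,z):
    o,d=ray(m,uv); return (o+d*(z-o[2])/d[2])[:2]
def plug(im):
    h=cv2.cvtColor(im,cv2.COLOR_RGB2HSV); return cv2.inRange(h,(15,130,150),(32,255,255))
E
python3 - <<'E'
from h import *
from bench import eyes
T=eyes.camera_model("top");S=eyes.camera_model("scene")
t=cv2.imread("pics/top0.png")[:,:,::-1].copy();s=cv2.imread("pics/scene0.png")[:,:,::-1].copy()
z=lambda u,v,k,x0,y0:((u+.5)/k-.5+x0,(v+.5)/k-.5+y0)
tz=lambda u,v:z(u,v,6,225,190); sz=lambda u,v:z(u,v,5,165,130)
c=plane(T,tz(379,240),.1385)
print("pad",c)
pm=plug(t); pm[:220]=0;pm[255:]=0;pm[:,:265]=0;pm[:,290:]=0
M=cv2.moments(pm,True);u=(M['m10']/M['m00'],M['m01']/M['m00']);print("plug px",u,M['m00'])
p=plane(T,u,.160);print("plug",p,np.hypot(*(p-c)))
# disc edges in zoom: left 232, right 529, top 93, bottom 394
for n,a,zz in (("L",(232,235),.137),("R",(529,240),.137),("Top",(375,93),.137),("Bot",(380,394),.137),("notch",(494,160),.137),("ear",(367,62),.117)):
    q=plane(T,tz(*a),zz);print(n,q,q-c,np.hypot(*(q-c)))
print("scene: plug",plane(S,sz(272,155),.162),"pad",plane(S,sz(229,245),.1385),"pin",plane(S,sz(288,343),.126),"notch",plane(S,sz(155,322),.137))
for n,a in (("b1",(229,198)),("b2",(413,193)),("b3",(421,265)),("b4",(229,273))):
    print(n,plane(T,a,.012))
print("bottle",plane(T,(260,294),.135))
E
```

```text
pad [ 0.49166494 -0.01887461]
plug px (274.8837209302326, 238.58139534883722) 43.0
plug [0.46920534 0.0139977 ] 0.039812341347547554
L [0.49537374 0.04099756] [0.0037088  0.05987217] 0.05998693022777147
R [ 0.49022337 -0.08023798] [-0.00144157 -0.06136337] 0.06138029838806955
Top [ 0.552538   -0.01954373] [ 0.06087307 -0.00066912] 0.06087674440051475
Bot [ 0.42958012 -0.0171093 ] [-0.06208482  0.00176531] 0.06210991390221301
notch [ 0.52345604 -0.06742201] [ 0.0317911 -0.0485474] 0.05803036980833906
ear [ 0.56890386 -0.01802789] [0.07723893 0.00084673] 0.07724356802253365
scene: plug [0.46958769 0.015258  ] pad [ 0.49340264 -0.0188177 ] pin [ 0.55386082 -0.01716847] notch [ 0.52451338 -0.0678815 ]
b1 [0.59585762 0.13502896]
b2 [ 0.59692612 -0.38588846]
b3 [ 0.39592365 -0.38940706]
b4 [0.38791823 0.13723537]
bottle [0.33981968 0.05275988]
```

```bash
python3 - <<'E'
from h import *
from bench import ctrl
from scipy.spatial.transform import Rotation as R
o=ctrl.get_obs();w,x,y,z=o["eef_rot"];A=R.from_quat([x,y,z,w]).as_matrix();print(A.round(3))
print("tool y ang",np.arctan2(A[1,1],A[0,1]),"z ang",np.arctan2(A[1,2],A[0,2]))
c=np.array([.492,-.0192]);a=np.radians(124.0)
r=np.array([np.cos(a),np.sin(a)]);t=np.array([-r[1],r[0]])
print("tangent ang",np.arctan2(t[1],t[0]))
for k in (-32,-25,-23): print(k,c+.038*r+k*1e-3*t,(c+.038*r+k*1e-3*t-o["eef_pos"][:2])*1e3)
E
```

```text
[[-0.001 -0.91   0.415]
 [-0.001  0.415  0.91 ]
 [-1.     0.    -0.002]]
tool y ang 2.7137638030563345 z ang 1.142967976167699
tangent ang -2.548180707911721
-32 [0.49727987 0.0301976 ] [ 259.0292054  -492.58937071]
-25 [0.49147661 0.02628325] [ 253.22594239 -496.50372104]
-23 [0.48981853 0.02516486] [ 251.56786724 -497.62210684]
```

>>> step_arm --pt "260 -493 0" --pt "260 -493 0" --pt "260 -493 0" --pt "260 -493 0" --pt "260 -493 0" --pt "260 -493 0" --pt "260 -493 0" --pt "260 -493 0" --pt "260 -493 0" --pt "260 -493 0" --spin '[-0.55,-0.55,-0.55,-0.55,-0.55,-0.55,-0.55,-0.55,-0.55,-0.55]' --fingers '[0,0,0,0,0,0,0,0,0,0]'

```text
time_s: 1.1
eef_pos: [0.4722, 0.079, 0.2422]
eef_rot: [0.676, -0.206, 0.676, 0.207]
wrist_force: [0.8, 0.5, 0.2]
opening: 0.001
```

>>> step_arm --pt "13 -22 0" --pt "25 -44 0" --pt "25 -44 0" --pt "25 -44 0" --spin '[0,0,0,0]' --fingers '[0,0,0,0]'

```text
time_s: 1.5
eef_pos: [0.4964, 0.0368, 0.2418]
eef_rot: [0.676, -0.206, 0.677, 0.206]
wrist_force: [0.6, -0.0, 0.4]
opening: -0.001
```

```bash
python3 - <<'E'
from h import *
from bench import ctrl,eyes
o=ctrl.get_obs();print(o["eef_pos"],o["q"],o["wrist_force"]);print(eyes.camera_model("wrist"))
im=eyes.camera("wrist");cv2.imwrite("pics/w1.png",im[:,:,::-1])
E
```

```text
[0.49641418 0.03680176 0.24176475] [-1.65144339e-01  7.20307002e-03  1.79646394e+00  3.63453888e-04
  1.33931472e+00 -7.56938369e-01] [ 0.58315255 -0.00979277  0.43983238]
{'vertical_fov': 65.46417660499993, 'cx': 254.10556655308116, 'cy': 195.85495561160343, 'tool_from_camera': array([[-1.90591579e-04,  2.96406718e-01, -9.55061789e-01,
        -1.33428882e-01],
       [-7.70145718e-04,  9.55061480e-01,  2.96406776e-01,
         7.52039877e-02],
       [ 9.99999685e-01,  7.92029383e-04,  4.62496891e-05,
        -1.73698040e-04],
       [ 0.00000000e+00,  0.00000000e+00,  0.00000000e+00,
         1.00000000e+00]])}
```

View pics/w1.png

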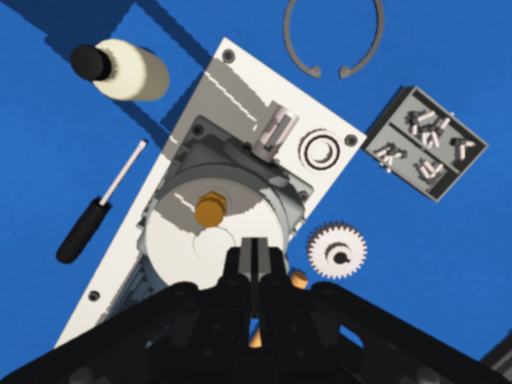

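The wrist view shows the plug at (210,207), the centre pad at about (213,246) and the closed fingertips at (257,240). The fingertips are only about 33 px wide, roughly 16 mm. I'll cross-check these positions.

```bash
cat >> h.py <<'E'
from scipy.spatial.transform import Rotation as Ro
def wristmodel(m,o):
    w,x,y,z=o["eef_rot"];P=np.eye(4);P[:3,:3]=Ro.from_quat([x,y,z,w]).as_matrix();P[:3,3]=o["eef_pos"]
    m=dict(m);m["pose"]=P@np.array(m["tool_from_camera"]);return m
E
python3 - <<'E'
from h import *
from bench import ctrl,eyes
W=wristmodel(eyes.camera_model("wrist"),ctrl.get_obs())
c=plane(W,(213,246),.1385);print("pad",c)
p=plane(W,(210,203),.162);print("plug",p,p-c,np.hypot(*(p-c)),np.degrees(np.arctan2(*(p-c)[::-1])))
E
python3 -c "
import cv2;a=cv2.imread('pics/w1.png')[160:320,130:300];cv2.imwrite('pics/w1z.png',cv2.resize(a,None,fx=3.5,fy=3.5,interpolation=2))"
```

```text
pad [ 0.49075199 -0.01943425]
plug [0.46650227 0.02159796] [-0.02424972  0.04103221] 0.04766225838325214 120.5827637269904
```

View pics/w1z.png

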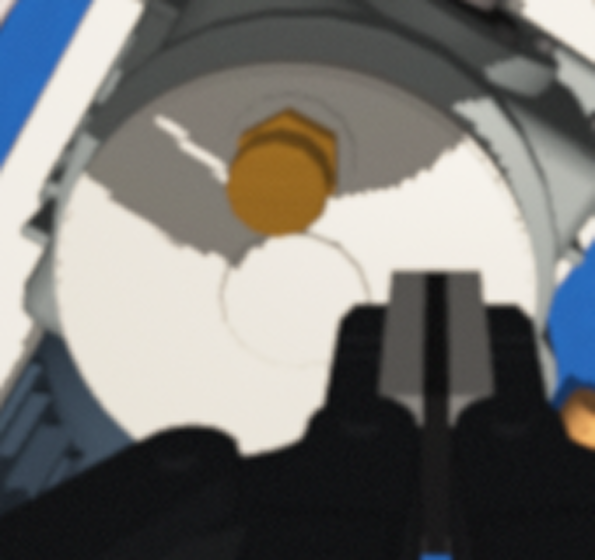

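>>> step_arm --pt "1 -6 -40" --pt "1 -6 -70" --pt "1 -6 -84" --pt "1 -6 -84" --pt "1 -6 -84" --spin '[0,0,0,0,0]' --fingers '[0,0,0,0,0]'

```text
time_s: 2.05
eef_pos: [0.4983, 0.0315, 0.1593]
eef_rot: [0.676, -0.207, 0.676, 0.207]
wrist_force: [-0.1, -0.5, 0.7]
opening: 0.001
```

```bash
python3 - <<'E'
from h import *
from bench import ctrl,eyes
im=eyes.camera("wrist");cv2.imwrite("pics/w2.png",im[:,:,::-1])
E
```

```text
(no output)
```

View pics/w2.png

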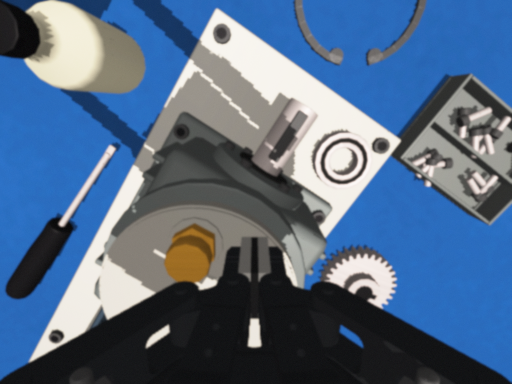

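```bash
python3 - <<'E'
from h import *
r=np.array([6.8,50.5])
for f in np.arange(0.1,1.41,.1):
    c,s=np.cos(f),np.sin(f);print(round(f,2),(np.array([[c,-s],[s,c]])@r-r).round(1))
E
```

```text
0.1 [-5.1  0.4]
0.2 [-10.2   0.3]
0.3 [-15.2  -0.2]
0.4 [-20.2  -1.3]
0.5 [-25.   -2.9]
0.6 [-29.7  -5. ]
0.7 [-34.1  -7.5]
0.8 [-38.3 -10.4]
0.9 [-42.1 -13.8]
1.0 [-45.6 -17.5]
1.1 [-48.7 -21.5]
1.2 [-51.4 -25.9]
1.3 [-53.6 -30.4]
1.4 [-55.4 -35.2]
```

>>> step_arm --pt "-2.5 0.2 0" --pt "-5 0.4 0" --pt "-7.5 0.4 0" --pt "-10 0.3 0" --pt "-12.5 0.1 0" --pt "-15 -0.2 0" --pt "-17.5 -0.7 0" --pt "-20 -1.3 0" --pt "-22.5 -2 0" --pt "-25 -2.9 0" --spin '[0.05,0.1,0.15,0.2,0.25,0.3,0.35,0.4,0.45,0.5]' --fingers '[0,0,0,0,0,0,0,0,0,0]'

```text
time_s: 3.1
eef_pos: [0.4746, 0.0283, 0.1604]
eef_rot: [0.605, -0.369, 0.602, 0.367]
wrist_force: [2.5, 1.5, -0.8]
opening: 0.0
```

```bash
python3 - <<'E'
from h import *
from bench import ctrl,eyes
print(ctrl.get_obs()["q"])
im=eyes.camera("wrist");cv2.imwrite("pics/w3.png",im[:,:,::-1])
im=eyes.camera("scene");cv2.imwrite("pics/s3.png",cv2.resize(im[100:260,150:310,::-1],None,fx=3.5,fy=3.5))
E
```

```text
[-1.91489752e-01  4.73759894e-02  1.93175871e+00  1.13571985e-03
  1.15760830e+00 -1.28716301e+00]
```

View pics/w3.png

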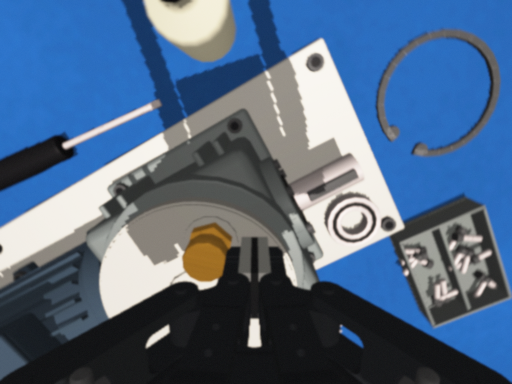

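View pics/s3.png

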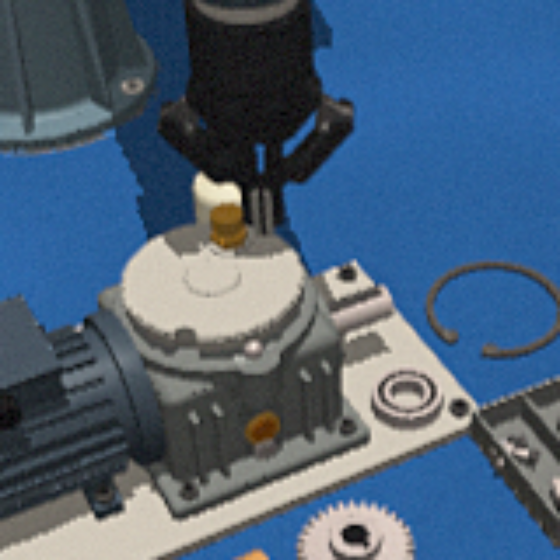

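Contact is made, with a force of about 3 N. The plug in the wrist view is at (206,250), right up against the finger, and in the scene view the notch has moved to about (183,333) in the zoom. I'll measure the turn.

```bash
python3 - <<'E'
from h import *
from bench import ctrl,eyes
S=eyes.camera_model("scene")
z=lambda u,v:((u+.5)/3.5-.5+150,(v+.5)/3.5-.5+100)
c=np.array([.4925,-.019])
for n,a,h in (("plug",(226,211),.162),("notch",(183,336),.137),("pin",(253,348),.126),("pad",(212,279),.1385)):
    p=plane(S,z(*a),h);d=p-c;print(n,p,np.hypot(*d),np.arctan2(d[1],d[0]))
o=ctrl.get_obs();d=o["eef_pos"][:2]-c;print("tool",np.hypot(*d),np.arctan2(d[1],d[0]))
r=(np.array([474.,28.3])-[492,-19.2])
for f in np.arange(0.05,.91,.05):
    c,s=np.cos(f),np.sin(f);print(round(f,2),(np.array([[c,-s],[s,c]])@r-r).round(1))
E
```

```text
plug [0.46200124 0.00640393] 0.03969299329227319 2.4470808835802136
notch [ 0.53609764 -0.05750628] 0.05816775608119603 -0.7234662131010584
pin [ 0.55615214 -0.0188686 ] 0.06365227328908493 0.0020643306685857554
pad [ 0.49566264 -0.02024717] 0.0033996639241110228 -0.375621803073716
tool 0.050564469150664905 1.9395573592328375
0.05 [-2.4 -1. ]
0.1 [-4.7 -2. ]
0.15 [-6.9 -3.2]
0.2 [-9.1 -4.5]
0.25 [-11.2  -5.9]
0.3 [-13.2  -7.4]
0.35 [-15.2  -9.1]
0.4 [-17.1 -10.8]
0.45 [-18.9 -12.6]
0.5 [-20.6 -14.4]
0.55 [-22.2 -16.4]
0.6 [-23.7 -18.5]
0.65 [-25.1 -20.6]
0.7 [-26.4 -22.8]
0.75 [-27.5 -25. ]
0.8 [-28.6 -27.3]
0.85 [-29.6 -29.7]
0.9 [-30.4 -32.1]
```

Now at about −0.71 rad, so I'll push another 0.5.

>>> step_arm --pt "-2.4 -1 0" --pt "-4.7 -2 0" --pt "-6.9 -3.2 0" --pt "-9.1 -4.5 0" --pt "-11.2 -5.9 0" --pt "-13.2 -7.4 0" --pt "-15.2 -9.1 0" --pt "-17.1 -10.8 0" --pt "-18.9 -12.6 0" --pt "-20.6 -14.4 0" --spin '[0.05,0.1,0.15,0.2,0.25,0.3,0.35,0.4,0.45,0.5]' --fingers '[0,0,0,0,0,0,0,0,0,0]'

```text
time_s: 4.2
eef_pos: [0.4535, 0.0138, 0.16]
eef_rot: [-0.495, 0.507, -0.493, -0.505]
wrist_force: [1.3, 2.5, 1.3]
opening: -0.0
```

```bash
python3 - <<'E'
from h import *
from bench import ctrl,eyes
print(ctrl.get_obs()["q"])
im=eyes.camera("top");cv2.imwrite("pics/t4.png",cv2.resize(im[180:280,225:335,::-1],None,fx=6,fy=6,interpolation=2))
im=eyes.camera("scene");cv2.imwrite("pics/s4.png",cv2.resize(im[140:240,170:270,::-1],None,fx=6,fy=6,interpolation=2))
E
```

```text
[-2.32804491e-01 -1.28140434e-03  1.98258739e+00  9.89383273e-04
  1.15687021e+00 -1.82684203e+00]
```

View pics/t4.png

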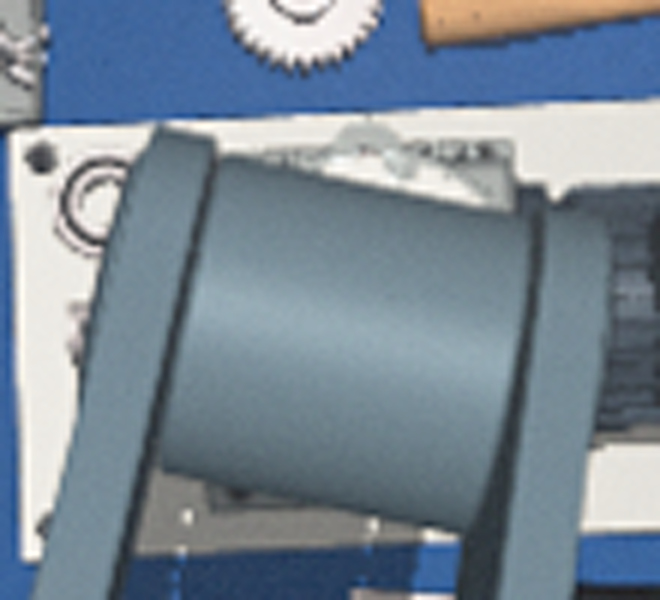

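View pics/s4.png

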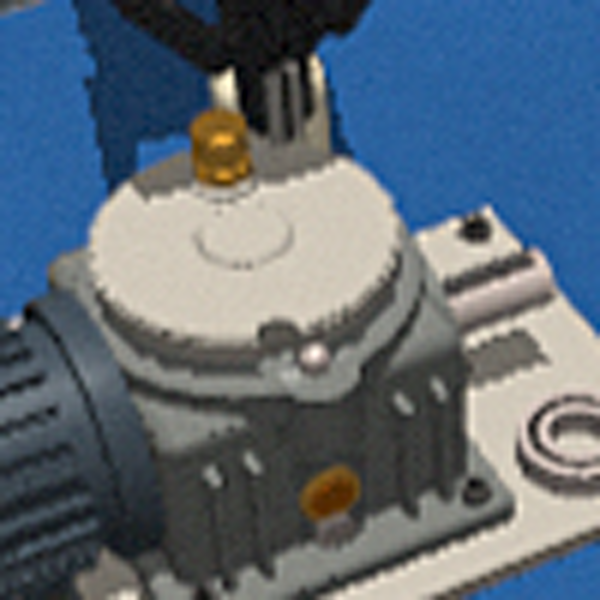

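The arm hides most of the cover in the top view, where the notch is at about (400,160) and the ear at (370,135). The scene view shows the notch at about (279,333), just short of the pin at (315,354), with the plug at (219,122).

```bash
python3 - <<'E'
from h import *
from bench import ctrl,eyes
S=eyes.camera_model("scene");T=eyes.camera_model("top")
z=lambda u,v:((u+.5)/6-.5+170,(v+.5)/6-.5+140)
c=np.array([.4925,-.019])
for n,a,h in (("plug",(219,121),.162),("notch",(281,335),.137),("pin",(314,351),.126),("pad",(243,237),.1385)):
    p=plane(S,z(*a),h);d=p-c;print(n,p,np.hypot(*d),np.arctan2(d[1],d[0]))
p=plane(T,((400.5)/6-.5+225,(160.5)/6-.5+180),.137);d=p-c;print("topnotch",p,np.arctan2(d[1],d[0]))
E
```

```text
plug [ 0.45241794 -0.01012656] 0.04105252594372478 2.923724608839238
notch [ 0.55053338 -0.02892675] 0.05887625720448933 -0.1694127621031857
pin [ 0.55321602 -0.01757166] 0.06073282198168928 0.023520570002122727
pad [ 0.49463113 -0.02013416] 0.0024141323061184655 -0.48906641453522315
topnotch [ 0.54935365 -0.02975362] -0.18693716373914285
```

>>> step_arm --pt "-1.4 -1.7 0" --pt "-2.7 -3.4 0" --pt "-3.9 -5.2 0" --pt "-5 -7 0" --pt "-5 -7 0" --spin '[0.04,0.085,0.13,0.17,0.17]' --fingers '[0,0,0,0,0]'

```text
time_s: 4.8
eef_pos: [0.4477, 0.0067, 0.1591]
eef_rot: [-0.45, 0.546, -0.45, -0.545]
wrist_force: [-0.4, 1.3, 1.0]
opening: -0.001
```

```bash
python3 - <<'E'
from h import *
from bench import ctrl,eyes
im=eyes.camera("scene");cv2.imwrite("pics/s5r.png",im[:,:,::-1]);cv2.imwrite("pics/s5.png",cv2.resize(im[150:210,180:255,::-1],None,fx=10,fy=10,interpolation=2))
im=eyes.camera("top");cv2.imwrite("pics/t5.png",cv2.resize(im[190:240,255:325,::-1],None,fx=10,fy=10,interpolation=2))
E
```

```text
(no output)
```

View pics/s5.png

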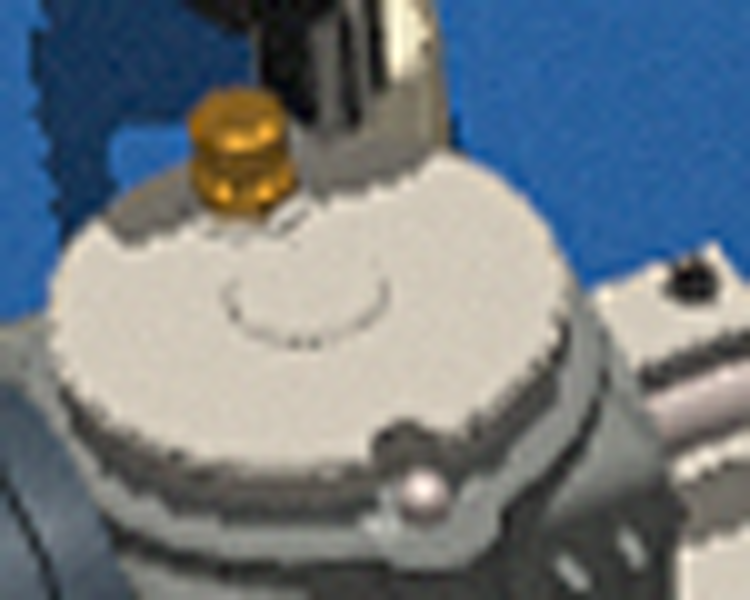

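View pics/t5.png

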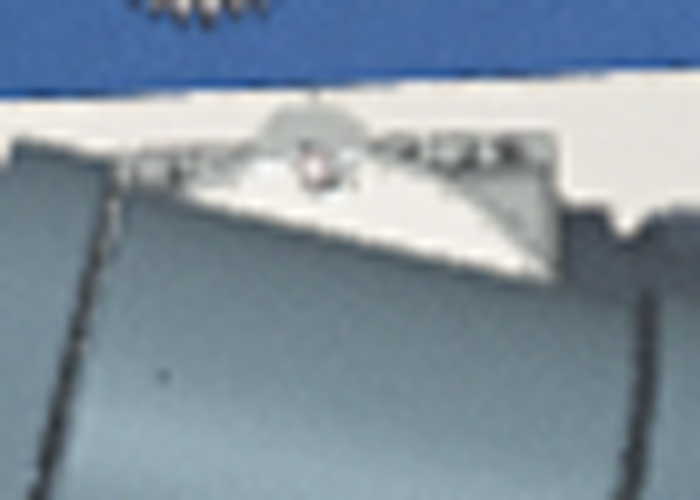

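```bash
python3 - <<'E'
from h import *
from bench import ctrl,eyes
S=eyes.camera_model("scene");T=eyes.camera_model("top")
z=lambda u,v:((u+.5)/10-.5+180,(v+.5)/10-.5+150)
zt=lambda u,v:((u+.5)/10-.5+255,(v+.5)/10-.5+190)
def inv(m,P):
    f=192/np.tan(np.radians(m["vertical_fov"])/2);Q=np.linalg.inv(np.array(m["pose"]))@np.r_[P,1];return m["cx"]-f*Q[0]/Q[2],m["cy"]+f*Q[1]/Q[2]
for cc in ((.4925,-.019),(.4940,-.0196)):
  c=np.array(cc)
  for n,a,h in (("plug",(238,105),.162),("nL",(374,460),.137),("nR",(448,448),.137),("pin",(424,492),.126),("pad",(306,295),.1385)):
    p=plane(S,z(*a),h);d=p-c;print(n,p,np.hypot(*d),np.arctan2(d[1],d[0]))
# expected notch corners/mouth if aligned with given pin
for n,P in (("pin tip",(.552,-.0182,.127)),("aligned mouth mid",(.552,-.0182,.137)),("corner-",(.5515,-.0262,.137)),("corner+",(.5515,-.0102,.137)),("inner",(.542,-.0183,.137))):
    u,v=inv(S,P);a,b=inv(T,P);print(n,"scene zoom",(u+.5-180)*10-.5,(v+.5-150)*10-.5,"top zoom",(a+.5-255)*10-.5,(b+.5-190)*10-.5)
E
```

```text
plug [ 0.45045495 -0.01620688] 0.04213772759903232 3.0752584472820956
nL [ 0.55148549 -0.02805931] 0.05967712817331413 -0.1523945372416377
nR [ 0.55565837 -0.01198665] 0.06354657633304495 0.11059080168172838
pin [ 0.55522531 -0.01839755] 0.06272820268690595 0.009604346379857895
pad [ 0.49459523 -0.01995223] 0.0023014607686043685 -0.42656985427696725
plug [ 0.45045495 -0.01620688] 0.04367705343257683 3.063827663953441
nL [ 0.55148549 -0.02805931] 0.05810457791139897 -0.14610689797147758
nR [ 0.55565837 -0.01198665] 0.06212663084775104 0.12285449595927822
pin [ 0.55522531 -0.01839755] 0.06123711642910484 0.019637296466997405
pad [ 0.49459523 -0.01995223] 0.0006916373551223665 -0.5343368785531573
pin tip scene zoom 418.5769640598444 479.7082901928907 top zoom 317.4998272721542 163.6333760752491
aligned mouth mid scene zoom 415.6576835665565 447.0787171079003 top zoom 319.9916739621831 157.6164535855575
corner- scene zoom 381.7265069816217 457.33163739358884 top zoom 352.3360867087349 158.7956715722005
corner+ scene zoom 447.5375450731799 434.1871257531123 top zoom 287.7896179524255 160.42716175359584
inner scene zoom 396.8676073568464 420.3091408264761 top zoom 321.85047330064504 197.57230283423593
```

>>> step_arm --pt "-0.5 -0.9 0" --pt "-1 -1.8 0" --pt "-1 -1.8 0" --pt "-2 5 0" --pt "-2 10 10" --pt "-2 12 60" --pt "-2 60 100" --pt "-2 100 100" --pt "-2 100 100" --spin '[0.02,0.04,0.04,0.04,0.04,0.04,0.04,0.04,0.04]' --fingers '[0,0,0,0,0,0,0,0,0]'

```text
time_s: 5.8
eef_pos: [0.4456, 0.1114, 0.2612]
eef_rot: [-0.439, 0.557, -0.436, -0.555]
wrist_force: [0.1, -0.8, 1.0]
opening: -0.004
```

```bash
python3 - <<'E'
from h import *
from bench import ctrl,eyes
print(ctrl.get_obs()["eef_pos"])
im=eyes.camera("scene");cv2.imwrite("pics/s6r.png",im[:,:,::-1]);cv2.imwrite("pics/s6.png",cv2.resize(im[150:210,180:255,::-1],None,fx=10,fy=10,interpolation=2))
im=eyes.camera("top");cv2.imwrite("pics/t6r.png",im[:,:,::-1]);cv2.imwrite("pics/t6.png",cv2.resize(im[190:265,245:325,::-1],None,fx=8,fy=8,interpolation=2))
im=eyes.camera("wrist");cv2.imwrite("pics/w6.png",im[:,:,::-1])
E
```

```text
[0.44558917 0.11142303 0.26124395]
```

View pics/s6.png

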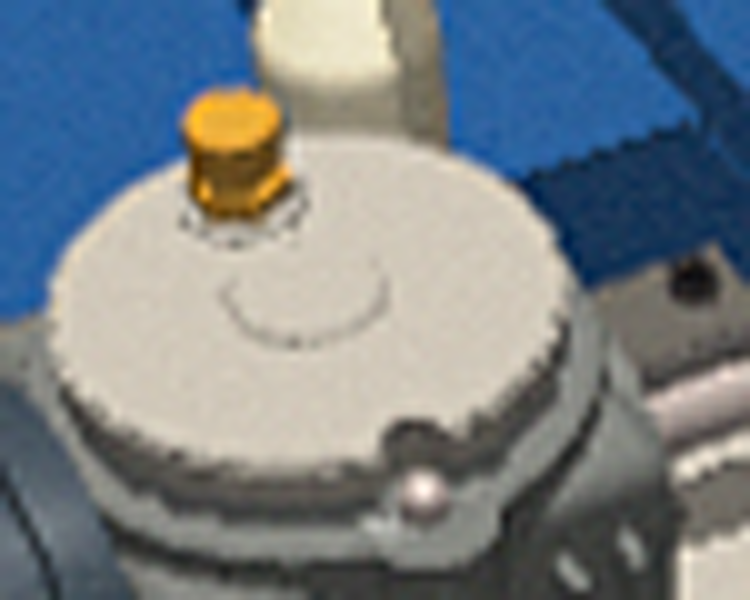

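View pics/t6.png

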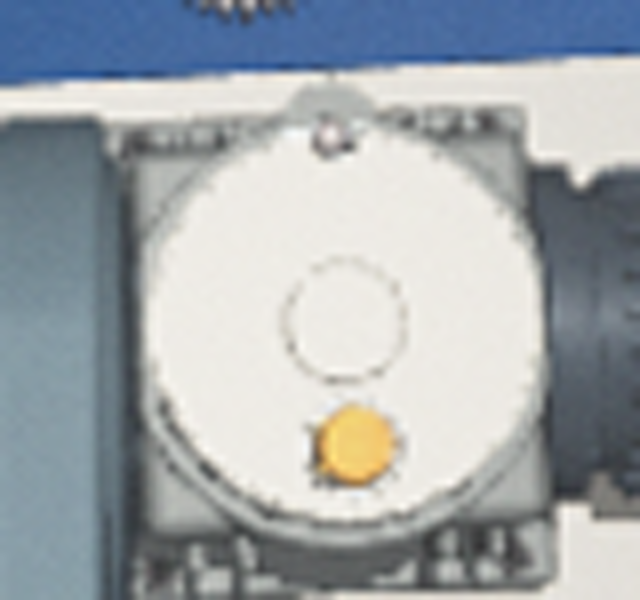

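View pics/w6.png

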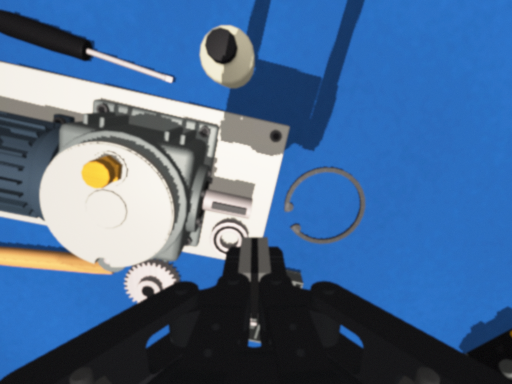

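The view is clear now. Top zoom: pad (345,321), plug (356,444), pin in the notch at (330,137). Scene zoom: notch centred at about (416,440), above the pin at (424,493). I'll work out the angle.

```bash
python3 - <<'E'
from h import *
from bench import ctrl,eyes
T=eyes.camera_model("top");S=eyes.camera_model("scene")
t=cv2.imread("pics/t6r.png")[:,:,::-1].copy();s=cv2.imread("pics/s6r.png")[:,:,::-1].copy()
zt=lambda u,v:((u+.5)/8-.5+245,(v+.5)/8-.5+190)
def cen(pm,b):
    q=np.zeros_like(pm);q[b[0]:b[1],b[2]:b[3]]=pm[b[0]:b[1],b[2]:b[3]];M=cv2.moments(q,True);return M['m10']/M['m00'],M['m01']/M['m00'],M['m00']
a=cen(plug(t),(235,255,280,300));print(a)
# disc: white region fit
g=cv2.cvtColor(t,cv2.COLOR_RGB2GRAY);
c=plane(T,zt(345,321),.1385)
for c in (c,np.array([.4915,-.0192])):
  p=plane(T,a[:2],.160);d=c-p;print("c",c,"plug",p,np.hypot(*d),"notch dir",np.arctan2(d[1],d[0]))
  q=plane(T,zt(330,137),.125);d=q-c;print("pin",q,np.hypot(*d),np.arctan2(d[1],d[0]))
  n=q-plane(T,a[:2],.160);print("plug->pin",np.hypot(*n),np.arctan2(n[1],n[0]))
z=lambda u,v:((u+.5)/10-.5+180,(v+.5)/10-.5+150)
c=np.array([.494,-.0196])
for n,a,h in (("plug",(232,108),.162),("nL",(383,455),.137),("nR",(455,440),.137),("pin",(424,492),.126)):
    p=plane(S,z(*a),h);d=p-c;print(n,p,np.hypot(*d),np.arctan2(d[1],d[0]))
E
```

```text
(288.6551724137931, 245.6206896551724, 58.0)
c [ 0.49141398 -0.01871242] plug [ 0.45172954 -0.01815464] 0.03968835455821335 notch dir -0.014054320589045486
pin [ 0.55036702 -0.0170414 ] 0.058976719662795864 0.02833737328771043
plug->pin 0.09864375881148416 0.011285770221497423
c [ 0.4915 -0.0192] plug [ 0.45172954 -0.01815464] 0.03978419129982217 notch dir -0.02627867114330735
pin [ 0.55036702 -0.0170414 ] 0.05890658532842231 0.03665270870673051
plug->pin 0.09864375881148416 0.011285770221497423
plug [ 0.45084302 -0.01787681] 0.04319137252028658 3.10168551504002
nL [ 0.55094054 -0.02564442] 0.057260457194786896 -0.10575707079088086
nR [ 0.55401577 -0.00952648] 0.06085530403313476 0.1662977942271461
pin [ 0.55522531 -0.01839755] 0.06123711642910484 0.019637296466997405
```

I estimate about 0.03 rad short, so I'll nudge it again with the same finger contact.

>>> step_arm --pt "0 -45 0" --pt "0 -88 -30" --pt "0 -90 -70" --pt "0.5 -92 -100" --pt "0.5 -92 -100" --pt "0.5 -98 -100" --pt "0.5 -101 -100" --pt "0.2 -102.2 -100" --pt "0.2 -103.3 -100" --pt "0.2 -103.3 -100" --spin '[0,0,0,0,0,0.01,0.02,0.03,0.03,0.03]' --fingers '[0,0,0,0,0,0,0,0,0,0]'

```text
time_s: 6.95
eef_pos: [0.4461, 0.0034, 0.1594]
eef_rot: [-0.431, 0.562, -0.43, -0.561]
wrist_force: [0.2, 3.3, 2.8]
opening: -0.001
```

>>> step_arm --pt "0 6 0" --pt "0 11 10" --pt "0 14 50" --pt "0 60 90" --pt "0 100 100" --pt "0 100 100" --spin '[0,0,0,0,0,0]' --fingers '[0,0,0,0,0,0]'

```text
time_s: 7.55
eef_pos: [0.4465, 0.1078, 0.2623]
eef_rot: [-0.431, 0.564, -0.427, -0.561]
wrist_force: [1.2, -0.3, -0.2]
opening: 0.005
```

```bash
python3 - <<'E'
from h import *
from bench import ctrl,eyes
print(ctrl.get_obs()["eef_pos"])
im=eyes.camera("scene");cv2.imwrite("pics/s7.png",cv2.resize(im[150:210,180:255,::-1],None,fx=10,fy=10,interpolation=2))
im=eyes.camera("top");cv2.imwrite("pics/t7.png",cv2.resize(im[190:265,245:325,::-1],None,fx=8,fy=8,interpolation=2))
T=eyes.camera_model("top");pm=plug(im);q=np.zeros_like(pm);q[235:255,280:300]=pm[235:255,280:300];M=cv2.moments(q,True);a=(M['m10']/M['m00'],M['m01']/M['m00']);p=plane(T,a,.160)
d=np.array([.4915,-.019])-p;print(a,p,np.arctan2(d[1],d[0]))
E
```

```text
[0.4465418  0.10782069 0.2623466 ]
(289.375, 245.26785714285714) [ 0.45251713 -0.01989309] 0.022905752016307086
```

View pics/s7.png

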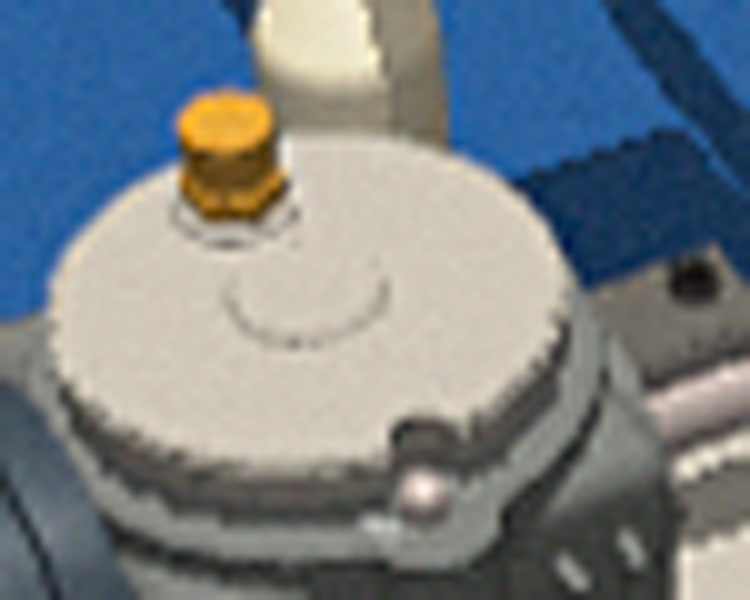

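View pics/t7.png

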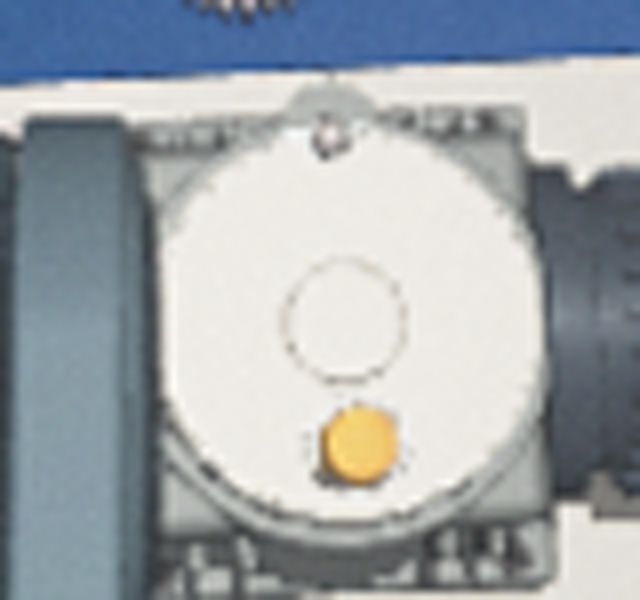

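The notch, at about (425,440) in the scene zoom, is centred on the pin, and the plug–centre–pin line agrees to within about 0.02 rad. Next I'll press at the centre.

>>> step_arm --pt "16 -45 0" --pt "32 -90 0" --pt "47 -127 -30" --pt "47 -127 -70" --pt "47 -127 -100" --pt "47 -127 -105" --pt "47 -127 -105" --spin '[0,0,0,0,0,0,0]' --fingers '[0,0,0,0,0,0,0]'

```text
time_s: 8.35
eef_pos: [0.4912, -0.0243, 0.1523]
eef_rot: [0.43, -0.56, 0.431, 0.562]
wrist_force: [-0.4, -1.0, 0.4]
opening: 0.0
```

>>> step_arm --pt "0 0 -2" --pt "0 0 -4" --pt "0 0 -6" --pt "0 0 -8" --pt "0 0 -8" --spin '[0,0,0,0,0]' --fingers '[0,0,0,0,0]'

```text
time_s: 8.85
eef_pos: [0.4932, -0.0237, 0.146]
eef_rot: [-0.431, 0.562, -0.43, -0.56]
wrist_force: [1.5, 0.7, 2.2]
opening: 0.002
```

It's going down under 2 N. I'll continue gently.

>>> step_arm --pt "0 0 -1" --pt "0 0 -2" --pt "0 0 -3" --pt "0 0 -4" --pt "0 0 -4" --spin '[0,0,0,0,0]' --fingers '[0,0,0,0,0]'

```text
time_s: 9.35
eef_pos: [0.4926, -0.0238, 0.1413]
eef_rot: [-0.43, 0.561, -0.43, -0.561]
wrist_force: [2.5, -0.8, 4.3]
opening: 0.001
```

>>> step_arm --pt "0 0 -0.5" --pt "0 0 -1" --pt "0 0 -1.5" --pt "0 0 -1.5" --spin '[0,0,0,0]' --fingers '[0,0,0,0]'

```text
time_s: 9.75
eef_pos: [0.4923, -0.0237, 0.1397]
eef_rot: [0.43, -0.561, 0.43, 0.561]
wrist_force: [2.2, -1.2, 2.7]
opening: 0.005
```

>>> step_arm --pt "0 0 -0.5" --pt "0 0 -1" --pt "0 0 -1" --spin '[0,0,0]' --fingers '[0,0,0]'

```text
time_s: 10.05
eef_pos: [0.4922, -0.0237, 0.1386]
eef_rot: [0.43, -0.561, 0.43, 0.561]
wrist_force: [2.6, -0.1, 3.6]
opening: -0.001
```

>>> step_arm --pt "0 0 -0.5" --pt "0 0 -1" --pt "0 0 -1" --spin '[0,0,0]' --fingers '[0,0,0]'

```text
time_s: 10.35
eef_pos: [0.4922, -0.0237, 0.138]
eef_rot: [0.43, -0.561, 0.43, 0.561]
wrist_force: [0.7, 0.1, 5.7]
opening: -0.001
```

>>> step_arm --pt "0 0 -0.5" --pt "0 0 -1" --pt "0 0 -1" --spin '[0,0,0]' --fingers '[0,0,0]'

```text
time_s: 10.65
eef_pos: [0.4923, -0.0237, 0.138]
eef_rot: [0.43, -0.561, 0.43, 0.561]
wrist_force: [-2.5, -0.9, 15.2]
opening: -0.001
```

The force rose to 15 N with no further travel, which is the hard stop. I'll lift off and check.

>>> step_arm --pt "0 0 3" --pt "0 0 20" --pt "0 0 60" --pt "-15 45 100" --pt "-30 90 105" --pt "-47 135 105" --pt "-47 180 105" --pt "-47 180 105" --spin '[0,0,0,0,0,0,0,0]' --fingers '[0,0,0,0,0,0,0,0]'

```text
time_s: 11.45
eef_pos: [0.4427, 0.1614, 0.241]
eef_rot: [0.428, -0.561, 0.429, 0.564]
wrist_force: [0.6, -2.2, -0.2]
opening: -0.002
```

```bash
python3 - <<'E'
from h import *
from bench import ctrl,eyes
o=ctrl.get_obs();print(o["eef_pos"],o["wrist_force"])
im=eyes.camera("scene");cv2.imwrite("pics/s8.png",cv2.resize(im[150:210,180:255,::-1],None,fx=10,fy=10,interpolation=2));cv2.imwrite("pics/s8f.png",im[:,:,::-1])
im=eyes.camera("top");cv2.imwrite("pics/t8.png",cv2.resize(im[190:265,245:325,::-1],None,fx=8,fy=8,interpolation=2))
E
```

```text
[0.44268289 0.16138252 0.24102049] [ 0.57839681 -2.16534098 -0.18747511]
```

View pics/s8.png

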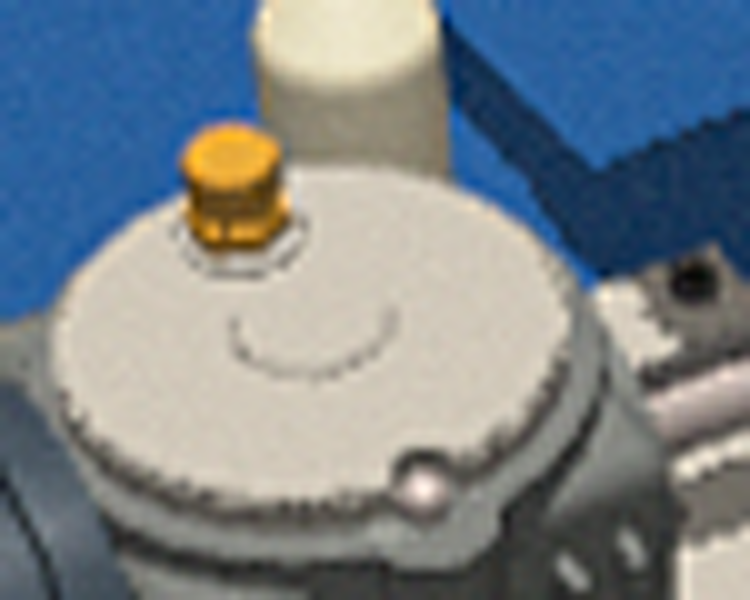

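View pics/s8f.png

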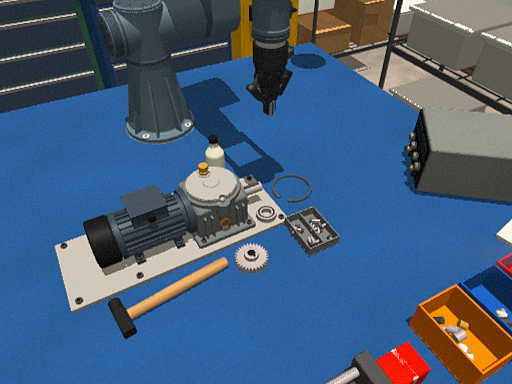

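View pics/t8.png

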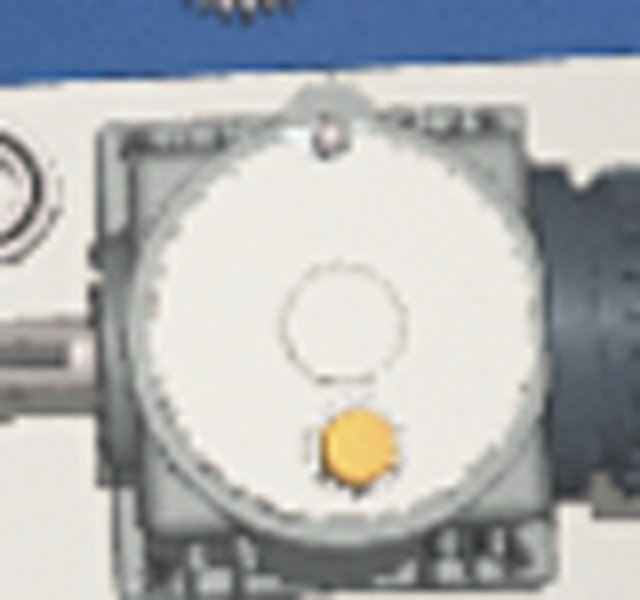

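In the scene zoom the pin at (420,485) now sits inside the notch, level with the cover. The pad has dropped about 32 px, and a 10 mm drop predicts 33 px. The bystanders visible in these views look unmoved, and the arm is clear.

```bash
python3 -c "
from bench import hand_in;print(hand_in())"
```

```text
the job is handed in; nothing more can be done
None
```

The cover is seated on the housing with its notch over the pin, and I've handed the job in at about 11.5 s on the robot's clock.

- **Turning:** I pushed the breather plug round with the closed fingertips, about 1 rad anticlockwise. The sideways force read about 3 N. I backed off twice to check the angle, and made one small extra nudge after the first check because it looked about 0.03 rad short.
- **Pressing:** I pressed near the centre of the cover. It went down under about 2 to 6 N and stopped hard. The last reading was 15 N with no further travel, so I lifted straight off.

**Last checks:**
- In the scene view the cover's centre pad had dropped about 32 px, and a 10 mm drop predicts about 33 px.
- The pin shows inside the notch, level with the cover.
- The arm is clear of everything.
- By eye, the bystanders in the last full view (the scene camera) are where they started. I didn't measure them. The screwdriver is hidden in that view, so its position was not checked at the end.

**Disagreements:**
- Before the last nudge, the two cameras' estimates of the angle error ranged from about 0 to 0.06 rad. The cover going down freely settled it.
- The tool stopped about 0.5 to 1.5 mm lower than the nominal home height. That is within the camera and tool uncertainty and in the fully seated direction.

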